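# Rock the shipping bung out of a valve

## Task

The valve with the yellow bung is next for the test cabinet: grip its yellow bung by the upright paddle, rock it side to side across the paddle's flat faces to work the two tight rubber lips loose, pull it straight up out of the port and put it in the grey tub. Leave the valve with the blue bung as it stands.

Things in the scene. Friction and masses are not known exactly. Their poses are not given: they have to be found in the camera images.
- valve: Metal valve holding the yellow bung, fixed, 96 high, base 84x84, head 60 (x) x 68 (y), orange gasket. Origin: centre of underside, z up. Port: slot in its top, 25 (x) x 44 (y), floor 52 up; a pocket there seats the bung's foot. At 88-96 up, black rubber lips on its +y and -y sides grip the bung; each slides outward 7 at most when pushed with 10 N and stays there. All mm
- bung: Loose yellow bung in valve, 90 mm long, 60 g. Origin under its foot, 52 mm above valve's; axes as valve's at start. Foot: bar along x, r 8, axis 8 up = pivot. Bead 31 wide (y) 26-33 up, caught under the lips: no plain pull. Neck 22x22, 33-50 up. Paddle 50-90 up, 30 (x) x 14 thick (y). Tilt about x some 10 deg each way to push both lips back; then it lifts freely, clear after 44
- tub: The grey plastic tub, open on top, fixed on the table: 220 mm (x) by 180 mm (y), 60 mm high, walls and floor 4 mm thick. Origin: centre of its underside, z up.
- other_valve: The look-alike valve with the blue bung, standing loose on the table: same size and shape as the other, its bung does not come out. Overall 142 mm high with its bung. Origin: centre of its underside, z up.
Things that resemble listed ones, but are neither listed nor needed, are in the scene too. There is more than one size of the bung; the job needs the largest.

How it is judged:
On the way, in this order (a step that is already met when the one before it is completed fails the run):
1. the bung is rocked at least 4 degrees to a side while still seated in the port (angle between bung's own z axis and vertical above 0.07 rad and z of bung in the frame of valve below 0.062 m and horizontal distance between bung and valve below 0.015 m), for 0.05 s.
2. the bung is drawn straight out: its foot just above the top of the valve, within 25 mm of the port's axis, tilted less than 20 degrees (z of bung in the frame of valve above 0.096 m and horizontal distance between bung and valve below 0.025 m and angle between bung's own z axis and vertical below 0.35 rad), for 0.02 s.
At the end, for the whole second after the job is handed in: The yellow bung lies or stands at rest inside the grey tub (its foot within the walls and less than 50 mm above the tub's underside), let go; the valve with the blue bung stands upright within 20 mm of where it was (x of bung in the frame of tub between -0.106 and 0.106 m and y of bung in the frame of tub between -0.086 and 0.086 m and z of bung in the frame of tub below 0.05 m and linear speed of bung below 0.05 m/s and distance of other_valve from where it was at the start of the episode below 0.02 m and angle between other_valve's own z axis and vertical below 0.17 rad); the robot touches nothing.
It fails at once if the valve with the blue bung is shoved more than 20 mm or tipped over 10 degrees (distance of other_valve from where it was at the start of the episode above 0.02 m or angle between other_valve's own z axis and vertical above 0.17 rad).
It also fails if it takes over 45 s, if anything falls off the work surface, if the arm or the gripper's body presses on something with over 40 N, if the wrist force passes 120 N, or if a joint passes its speed limit or range.

## Robot

A 7-joint arm with a two-finger parallel gripper is mounted at the origin on the work surface. World frame = base frame: x ahead of the robot, y to its left, z up, the work surface at z = 0. Lengths are in m, angles in rad, forces in N, time in s.
With the tool pointing down it reaches from about 0.4 to 0.875 m from the base axis. Payload 4.4 kg.
Tool frame: the origin (TCP) lies between the finger pads; the fingertips stand 22 mm ahead of it and the grasp point (between the pads) lies 3 mm ahead of it; z points along the fingers, y is the line along which they close (so a half turn about z gives the same grasp; the last joint's range is limited). The gripper opens to 85 mm and grips with 20 to 120 N. Pads are 22 mm wide; open, the fingers measure 114 mm over their backs; the gripper's body (76 mm by 85 mm) begins 54 mm behind the grasp point. The pads swing forward as they close: fully open they stand 13 mm farther back than shut.
Start: joints at [1.12, 0.628, 0.038, 1.517, -0.027, 0.996, -0.02], TCP at [0.244, -0.602, 0.253] pointing down, gripper open.
Joint ranges: [-3.06, 3.06], [-0.37, 2.12], [-1.25, 1.32], [0.18, 2.47], [-1.1, 4.24], [0.23, 1.98], [-2.94, 2.94]. Speed limits (rad/s): [2.57, 2.57, 3.14, 3.14, 3.14, 3.14, 3.14].

## Interface

Orientations are given as a unit quaternion [x, y, z, w].
In Python, from plant import * gives the robot as it stands. Calls block until the motion is done:
- move_to(position, orientation): joint-space move of the TCP to a pose.
- move_l(position, velocity=0.15, frame=None, stop_force=None): straight line of the TCP; frame=None keeps the orientation; velocity is the mean speed in m/s. With stop_force (N) it stops when the force on the tool has changed by that much, and returns True; else False.
- movej(angles): joint-space move.
- ungrasp() and grasp(): open the fingers fully, or close them until they stop; the grip force is fixed at half the most.
- dwell(seconds).
- ik(position, orientation): joint angles nearest the present ones, or None.
- snapshot(name): name is "side" or "top"; returns the picture (420x560x3 uint8, red, green, blue); there is no depth.
- camera_info(name): a dict with "fx", "fy", "cx", "cy" (pixels), "dist_coeffs" ([k1, k2, p1, p2, k3] as OpenCV has them; the pictures are not rectified), "world_from_camera" (4x4, takes a point from camera to world coordinates). Camera axes: x right, y down, z forward; pixel columns grow to the right and rows downward; lengths in m; the calibration is good to about 2 mm. A picture is of the moment at which its call begins. camera_info takes no time and is no camera call.
A pose or a line that the arm cannot do raises IKError and nothing moves.
- close_job(): hands the job in; it is judged then, once.
Trained networks look in the newest picture that a camera, given by its name, has taken for a name from the list of things; names that differ only in an ending like _2 or _b are one class to them, and where a whole thing is asked for, a point or a joint stands for the part that bears it (a point fixed in the world has none). Each returns a list of dicts, best first, with "conf" (0 to 1); they miss things now and then, are a little off and sometimes report something else, mostly with a low value. They report only what shows in the picture. A call takes as long as a camera call. They do not tell look-alikes from the thing itself.
- boxes_of(camera, target): "box" ([left, top, right, bottom] in pixels, round what is visible of it).
- regions_of(camera, target): "pixels" (420x560 bool, what is visible of it) and "box" ([left, top, right, bottom] in pixels, round what is visible of it).
- mark_of(camera, target): "position" ([column, row] in pixels: a listed point, or the origin of a listed thing).
Readings, each from a call of its own:
- get_time(): time.
- get_qpos(): joint angles.
- get_dq(): joint speeds.
- get_joint_torque(): joint torques, N m.
- get_position(): TCP position.
- get_tcp_rot(): TCP orientation.
- get_ft_force(): force on the tool from outside, world axes, zero at the start.
- get_wrist_torque(): the same for the moment, N m.
- get_grip_width(): finger opening in m.
- get_grip_force(): force on a finger pad.
Only numpy, scipy, OpenCV 4.12 (cv2) and the standard library are available. Lean on these libraries where they do the work, as an engineer would, in place of code of your own. Each camera call takes 0.05 s, during which the arm holds its last target. There are 200 camera calls.

## Working session

There is one attempt and no reset: what is moved stays moved. The work goes in short steps, each a Python script; the robot and the scene stay as the last script left them, time stands still between calls to the robot, and variables do not carry over. Pictures are saved under pics/ and viewed, at most 10 in all, crops included, and the job is handed in when it is done.

```bash
mkdir -p pics; python3 - <<'E'
from plant import *
import cv2,numpy as np
for c in ("side","top"):
    im=snapshot(c); cv2.imwrite(f"pics/{c}0.png",im[:,:,::-1])
    i=camera_info(c); print(c,i["fx"],i["cx"],i["cy"],i["dist_coeffs"],np.round(i["world_from_camera"],3).tolist())
    for t in ("valve","bung","tub","other_valve"):
        print(t,[(np.round(d["box"]).tolist(),round(d["conf"],2)) for d in boxes_of(c,t)],[(np.round(d["position"],1).tolist(),round(d["conf"],2)) for d in mark_of(c,t)])
print(get_time())
E
```

```text
side 390.6407684705123 280.8110883038993 201.4411445117728 [-0.09806213  0.          0.          0.          0.        ] [[0.932, -0.257, 0.254, 0.387], [-0.361, -0.619, 0.698, -0.508], [-0.022, -0.742, -0.67, 0.531], [0.0, 0.0, 0.0, 1.0]]
valve [([239.0, 160.0, 289.0, 230.0], 0.55)] [([266.2, 213.1], 0.74)]
bung [([253.0, 156.0, 271.0, 179.0], 0.6), ([313.0, 187.0, 326.0, 213.0], 0.6), ([269.0, 228.0, 282.0, 254.0], 0.52)] [([276.3, 253.1], 0.81), ([319.4, 210.4], 0.77)]
tub [([264.0, 238.0, 456.0, 410.0], 0.57)] [([351.7, 327.0], 0.75), ([245.4, 156.3], 0.31)]
other_valve [([220.0, 99.0, 266.0, 169.0], 0.59)] [([244.9, 154.3], 0.7)]
top 504.7132378449689 281.43472844374185 219.72588806887813 [-0.09895906  0.          0.          0.          0.        ] [[0.025, -0.986, 0.165, 0.43], [-1.0, -0.023, 0.012, -0.018], [-0.008, -0.165, -0.986, 0.859], [0.0, 0.0, 0.0, 1.0]]
valve [([229.0, 201.0, 295.0, 270.0], 0.79)] [([260.3, 237.8], 0.97)]
bung [([319.0, 236.0, 329.0, 251.0], 0.66), ([249.0, 214.0, 268.0, 238.0], 0.52)] [([260.5, 230.8], 0.69), ([282.4, 180.5], 0.51), ([321.5, 245.6], 0.47)]
tub [([372.0, 146.0, 493.0, 278.0], 0.66)] [([423.3, 218.9], 0.93)]
other_valve [([110.0, 194.0, 171.0, 248.0], 0.96)] [([147.2, 221.8], 0.93)]
0.9
```

```bash
python3 - <<'E'
import cv2,numpy as np
a=cv2.imread("pics/side0.png");b=cv2.imread("pics/top0.png")
cv2.imwrite("pics/m0.png",np.hstack([cv2.resize(a[90:420,190:470],None,fx=1.4,fy=1.4),cv2.resize(b[120:450,100:380],None,fx=1.4,fy=1.4)]))
cv2.imwrite("pics/m1.png",np.hstack([cv2.resize(a[145:240,225:305],None,fx=4.8,fy=4.8,interpolation=2),cv2.resize(b[190:285,220:300],None,fx=4.8,fy=4.8,interpolation=2)]))
E
```

```text
Traceback (most recent call last):
ValueError: all the input array dimensions except for the concatenation axis must match exactly, but along dimension 0, the array at index 0 has size 462 and the array at index 1 has size 420
```

```bash
python3 - <<'E'
import cv2,numpy as np
a=cv2.imread("pics/side0.png");b=cv2.imread("pics/top0.png")
cv2.imwrite("pics/m0.png",np.hstack([cv2.resize(a[90:420,190:470],None,fx=1.4,fy=1.4),cv2.resize(b[90:420,100:380],None,fx=1.4,fy=1.4)]))
cv2.imwrite("pics/m1.png",np.hstack([cv2.resize(a[145:240,225:305],None,fx=4.8,fy=4.8,interpolation=2),cv2.resize(b[190:285,220:300],None,fx=4.8,fy=4.8,interpolation=2)]))
E
```

```text
(no output)
```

View pics/m0.png

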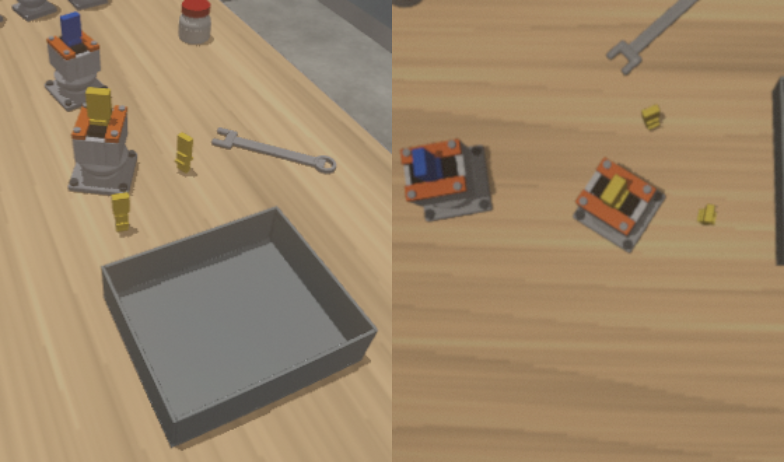

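View pics/m1.png

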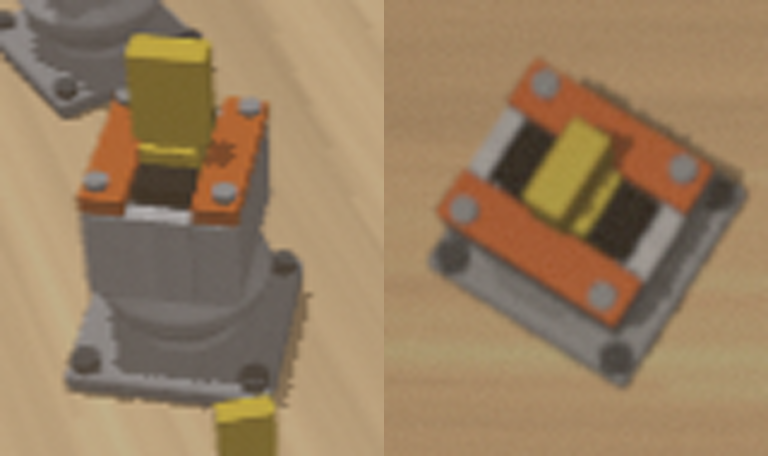

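The picture shows three yellow bungs: one in the valve at top (258,226) / side (262,168), and two smaller loose ones at top (324,243) and (284,173). Only the one in the valve is large and seated in a port, and the crop confirms that choice. The blue look-alike is at top (140,220).

```bash
cat > h.py <<'E'
from plant import *
import cv2,numpy as np
from scipy.spatial.transform import Rotation as R
def ray(c,px,z):
    i=camera_info(c);K=np.array([[i["fx"],0,i["cx"]],[0,i["fy"],i["cy"]],[0,0,1]]);T=np.array(i["world_from_camera"])
    n=cv2.undistortPoints(np.array(px,float).reshape(-1,1,2),K,np.array(i["dist_coeffs"]))[:,0]
    d=np.c_[n,np.ones(len(n))]@T[:3,:3].T
    return T[:3,3]+d*((z-T[2,3])/d[:,2])[:,None]
E
python3 - <<'E'
from h import *
cr=lambda p:[(220+(x-384)/4.8-.4,190+y/4.8-.4) for x,y in p]
g=ray("top",cr([(545,83),(683,170),(462,210),(601,295)]),.097)
p=ray("top",cr([(578,115),(612,140),(560,220),(524,195)]),.142)
yv=(g[1]-g[0]+g[3]-g[2]);xv=(g[0]-g[2]+g[1]-g[3])
a=lambda v:np.degrees(np.arctan2(v[1],v[0]))
print("gasket",g.mean(0),"y ang",a(yv),"x ang",a(xv), np.linalg.norm(yv)/2,np.linalg.norm(xv)/2)
px=p[0]+p[1]-p[2]-p[3];print("paddle",p.mean(0),"xang",a(px),np.linalg.norm(px)/2,np.linalg.norm(p[1]-p[0]))
print("valve",ray("top",[(260.3,237.8)],0),ray("side",[(266.2,213.1)],0))
print("paddle side",ray("side",[(225+169/4.8-.4,145+50/4.8-.4)],.142))
print("tub",ray("top",[(423.3,218.9)],0),ray("side",[(351.7,327)],0))
print("small",ray("top",[(324,243),(284,173)],.02),"other",ray("top",[(147.2,221.8)],0))
c=p.mean(0)[:2]
for s in (0,np.pi):
    th=np.arctan2(-yv[1],-yv[0])+s
    y=np.array([np.cos(th),np.sin(th),0]);z=np.array([0,0,-1.]);M=np.c_[np.cross(y,z),y,z]
    q=R.from_matrix(M).as_quat(); print(y,q,[None if (k:=ik([*c,h],q)) is None else np.round(k,2) for h in (.24,.133)])
E
```

```text
gasket [0.54198966 0.02507768 0.097     ] y ang -120.60591611144223 x ang -31.256642828244907 0.05222774504228677 0.04809209672915817
paddle [0.54191774 0.02395524 0.142     ] xang -31.521243777957356 0.028892246441832557 0.012794730771526966
valve [[0.54105929 0.02772347 0.        ]] [[0.5498744  0.02450691 0.        ]]
paddle side [[0.54450746 0.02247208 0.142     ]]
tub [[ 0.58055308 -0.25379912  0.        ]] [[ 0.58565373 -0.25870809  0.        ]]
small [[ 0.5322188  -0.08013191  0.02      ]
 [ 0.65120996 -0.01037806  0.02      ]] other [[0.56421403 0.22565363 0.        ]]
[0.50913029 0.86068946 0.        ] [0.26392285 0.96454379 0.         0.        ] [array([ 0.31,  0.55, -0.61,  1.82,  0.39,  0.89,  0.55]), array([ 0.24,  0.69, -0.52,  1.92,  0.54,  0.67,  0.43])]
[-0.50913029 -0.86068946  0.        ] [ 0.96454379 -0.26392285  0.          0.        ] [array([-0.21,  0.5 ,  0.17,  1.84, -0.11,  0.82, -2.09]), array([-0.27,  0.66,  0.26,  1.93, -0.3 ,  0.58, -1.91])]
```

```bash
cat >> h.py <<'E'
yaw=np.radians(59.0); yv=np.array([np.cos(yaw),np.sin(yaw),0]); xv=np.array([yv[1],-yv[0],0])
zt=np.array([0,0,-1.]); M0=R.from_matrix(np.c_[np.cross(yv,zt),yv,zt]); Q0=M0.as_quat()
C=np.array([.543,.024])
def tilt(deg,p0,piv):
    r=R.from_rotvec(xv*np.radians(deg)); return piv+r.apply(p0-piv),(r*M0).as_quat()
E
python3 - <<'E'
from h import *
P=np.array([*C,.133]);piv=np.array([*C,.060])
move_to([*C,.26],Q0); print(get_position(),get_time())
print(move_l([*C,.165],.15),move_l(P,.08,stop_force=8))
print(get_position(),get_ft_force(),get_qpos())
for d in(-12,-6,6,12):
    k=ik(*tilt(d,P,piv)); print(d,None if k is None else np.round(k,2))
print("tub",[None if (k:=ik([.583,-.256,h],Q0)) is None else np.round(k,2) for h in(.28,.13)])
cv2.imwrite("pics/pre.png",cv2.resize(snapshot("side")[100:260,190:350,::-1],None,fx=3.6,fy=3.6));print(get_time())
E
```

```text
[0.54316171 0.02260943 0.25982111] 3.3667
False False
[0.54305652 0.02411409 0.13296482] [-0.55170904  0.52434125  0.83167038] [ 0.23191888  0.69310321 -0.50555952  1.91569938  0.52417314  0.66621718
  0.43260785]
-12 [ 0.05  0.74 -0.42  1.78  0.55  0.9   0.35]
-6 [ 0.14  0.71 -0.46  1.85  0.54  0.78  0.38]
6 [ 0.33  0.68 -0.56  1.98  0.51  0.55  0.49]
12 [ 0.45  0.69 -0.62  2.03  0.49  0.44  0.57]
tub [array([ 0.75,  0.66, -0.67,  1.51,  0.43,  1.12,  1.03]), array([ 0.69,  0.81, -0.55,  1.65,  0.54,  0.83,  0.94])]
4.75
```

View pics/pre.png

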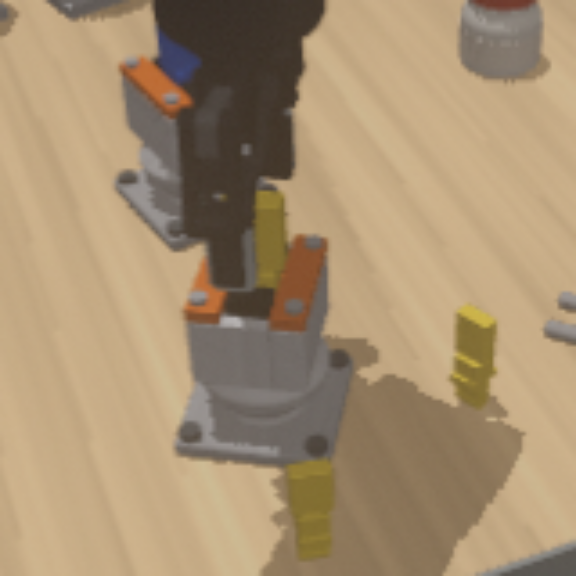

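The fingers straddle the paddle (crop pixel about (255,235)), offset roughly 3 mm along the valve's x. I'll shift by that, grip, and rock.

```bash
python3 - <<'E'
from h import *
P=np.array([*C,.133])+xv*.003
move_l(P,.05); grasp()
f=get_ft_force();print("grip",get_grip_width(),get_grip_force(),np.round(f,1),"yforce",f@yv,get_position(),get_time())
piv=np.array([P[0],P[1],.060])
for d in (3,6,9,10.5):
    p,q=tilt(d,P,piv); move_l(p,.03,frame=q)
    f=get_ft_force();print(d,np.round([f@xv,f@yv,f[2]],1),np.round(get_wrist_torque(),2),round(get_time(),2))
dwell(.15)
f=get_ft_force();print(np.round([f@xv,f@yv,f[2]],1),get_grip_width(),get_position()-p)
cv2.imwrite("pics/t1.png",cv2.resize(snapshot("side")[100:260,190:350,::-1],None,fx=3.6,fy=3.6))
E
```

```text
grip 0.013253722318316452 59.80169892311096 [0.4 1.6 0.7] yforce 1.5625828158778114 [0.54599846 0.02303853 0.13320812] 5.65
3 [-0.3  4.3 -1. ] [ 0.77 -0.23 -0.06] 5.92
6 [-0.7  3.3 -0.4] [ 0.82 -0.21 -0.01] 6.2
9 [-1.   3.7 -0.6] [ 0.81 -0.16  0.05] 6.47
10.5 [-0.6  4.8  0.6] [ 0.87 -0.18  0.02] 6.72
[-1.1  4.8  0.4] 0.013395704579308625 [0.00039359 0.00047435 0.00019023]
```

View pics/t1.png

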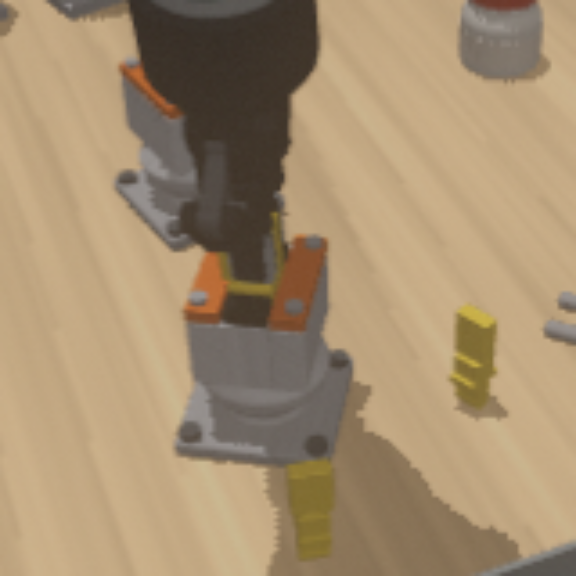

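The grip is centred on the paddle (crop pixel about (250,270)), and the bung leaned toward the camera with the lip sliding at steady force. Next is the other side, then upright and pull.

```bash
python3 - <<'E'
from h import *
P=np.array([*C,.133])+xv*.003; piv=np.array([P[0],P[1],.060])
def st(l):
    f=get_ft_force();print(l,np.round([f@xv,f@yv,f[2]],1),np.round(get_wrist_torque(),2),round(get_time(),2))
for d in (5,0,-4,-8,-11): 
    p,q=tilt(d,P,piv); move_l(p,.035,frame=q); st(d)
dwell(.1)
for d in (-5,0): 
    p,q=tilt(d,P,piv); move_l(p,.035,frame=q); st(d)
print("stopped",move_l(P+[0,0,.012],.04,stop_force=15)); st("up"); print(get_position(),get_grip_width())
cv2.imwrite("pics/t2.png",cv2.resize(snapshot("side")[100:260,190:350,::-1],None,fx=3.6,fy=3.6))
E
```

```text
5 [-0.8  3.1  4.8] [ 0.94 -0.16  0.04] 7.28
0 [-0.8  3.5  5.4] [ 0.98 -0.25 -0.02] 7.61
-4 [-0.8  3.3  6.3] [ 0.87 -0.26 -0.01] 7.9
-8 [-0.1  2.4  7.1] [ 0.55 -0.28  0.02] 8.19
-11 [0.4 2.6 7.2] [ 0.64 -0.34 -0.01] 8.45
-5 [-0.2  3.4  4.8] [ 0.81 -0.55  0.01] 8.92
0 [0.3 3.2 5.8] [ 0.69 -0.44 -0.02] 9.25
stopped False
up [-0.4 -0.4 -0.9] [-0.03 -0.   -0.01] 9.7
[0.54478435 0.02152458 0.14477116] 0.013164967441647189
```

View pics/t2.png

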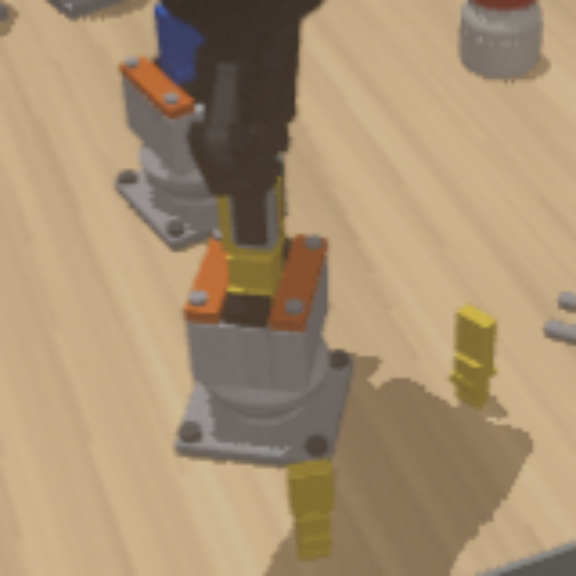

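The bung is rising freely: its neck shows above the port and the forces are near zero.

```bash
python3 - <<'E'
from h import *
P=np.array([*C,.133])+xv*.003; T=np.array([.583,-.256])
print(move_l(P+[0,0,.065],.06,stop_force=15),get_ft_force(),get_grip_width()); dwell(.1)
move_l(P+[0,0,.14],.12)
move_to([*T,.24],Q0); print(get_position(),get_grip_width(),get_time())
print(move_l([*T,.092],.1,stop_force=6),get_position())
ungrasp(); dwell(.3); move_l([*T,.28],.1); dwell(.5)
print(get_time(),get_grip_width())
cv2.imwrite("pics/end.png",snapshot("side")[:,:,::-1])
print([np.round(d["box"]) for d in boxes_of("side","bung")])
E
```

```text
False [-0.42319528 -0.53434044 -0.5923366 ] 0.013401260911276087
[ 0.58356895 -0.25334315  0.24013848] 0.013142735447205314 12.75
False [ 0.58345089 -0.25613581  0.09267086]
17.9083 0.08554837164269079
[array([268., 229., 284., 253.]), array([347., 274., 365., 316.]), array([316., 185., 328., 213.])]
```

View pics/end.png

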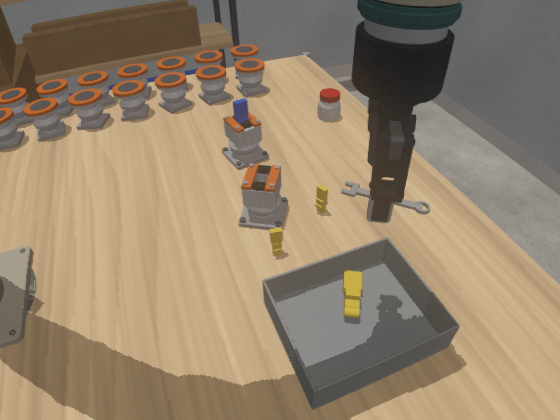

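The yellow bung lies in the tub at (355,295), the port is empty, the blue-bung valve stands at (243,140), and the gripper is clear.

```bash
python3 -c "
from plant import *
print(close_job())"
```

```text
the job is handed in; nothing more can be done
None
```

I rocked the yellow bung loose, pulled it straight up and laid it in the grey tub, didn't touch the valve with the blue bung, and handed the job in after about 18 s of robot time; no verdict came back.

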